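Eject a stuck hardness specimen from its holder

ROBOT

A 6-joint arm with a two-finger parallel gripper is mounted at the origin on the work surface. World frame = base frame: x ahead of the robot, y to its left, z up, the work surface at z = 0. Lengths are in m, angles in rad, forces in N, time in s.
With the tool pointing down it reaches from about 0.325 to 0.775 m from the base axis. Payload 5.5 kg.
Tool frame: the origin (TCP) lies between the finger pads; the fingertips stand 22 mm ahead of it and the grasp point (between the pads) lies 3 mm ahead of it (tips_ahead is the distance from the TCP to the fingertips, in m); z points along the fingers, x is the direction in which the jaws open and shut, and the axes are right-handed (so a half turn about z gives the same grasp; the last joint's range is limited). The gripper opens to 85 mm and grips with 20 to 120 N. Pads are 22 mm wide; open, the fingers measure 114 mm over their backs; the gripper's body (76 mm by 85 mm) begins 54 mm behind the grasp point. The pads swing forward as they close: fully open they stand 13 mm farther back than shut.
Start: joints at [-1.259, 0.091, 1.231, -0, 1.82, -0.057], TCP at [0.216, -0.56, 0.253] pointing down, gripper open.
Joint ranges: [-2.87, 2.87], [-0.86, 2.18], [0.17, 2.46], [-1.51, 4.65], [0.06, 2.69], [-2.65, 2.65]. Speed limits (rad/s): [2.57, 2.57, 3.01, 3.14, 3.14, 3.14].

INTERFACE

Orientations are given as a unit quaternion [x, y, z, w].
In Python, from station import movep, servo_line, set_joints, grip, pause, ik, capture, calibration, IKError, job_done, search_frame, place_of, current_t, current_qpos, current_joint_vel, current_joint_torque, current_position, current_tool_rot, current_ft_force, current_torque, current_width, tips_ahead gives the robot as it stands. Calls block until the motion is done:
- movep(position, orientation): joint-space move of the TCP to a pose.
- servo_line(position, max_speed=0.15, rot=None, max_force=None): straight line of the TCP; rot=None keeps the orientation; max_speed is the mean speed in m/s. With max_force (N) it stops when the force on the tool has changed by that much, and returns True; else False.
- set_joints(angles): joint-space move.
- grip(opening, grasp_force=None): opening from 0.0 (shut) to 1.0 (fully open); grasp_force is the grip in N (None keeps the last); returns when the fingers have stopped.
- pause(seconds).
- ik(position, orientation): joint angles nearest the present ones, or None.
- capture(name): name is "side" or "top"; returns the picture (384x512x3 uint8, red, green, blue); there is no depth.
- calibration(name): a dict with "fx", "fy", "cx", "cy" (pixels), "eye" and "attitude" of the camera in the world. Camera axes: x right, y down, z forward; pixel columns grow to the right and rows downward; lengths in m; the calibration is good to about 2 mm. A picture is of the moment at which its call begins. calibration takes no time and is no camera call.
A pose or a line that the arm cannot do raises IKError and nothing moves.
- job_done(): hands the job in, once; it reports no verdict.
Trained networks look in the newest picture that a camera, given by its name, has taken for a name from the list of things; names that differ only in an ending like _2 or _b are one class to them, and where a whole thing is asked for, a point or a joint stands for the part that bears it (a point fixed in the world has none). Each returns a list of dicts, best first, with "score" (0 to 1); they miss things now and then, are a little off and sometimes report something else, mostly with a low value. They report only what shows in the picture. A call takes as long as a camera call. They do not tell look-alikes from the thing itself.
- search_frame(camera, name): "bbox" ([left, top, right, bottom] in pixels, round what is visible of it).
- place_of(camera, name): "position" ([column, row] in pixels: a listed point, or the origin of a listed thing).
Readings, each from a call of its own:
- current_t(): time.
- current_qpos(): joint angles.
- current_joint_vel(): joint speeds.
- current_joint_torque(): joint torques, N m.
- current_position(): TCP position.
- current_tool_rot(): TCP orientation.
- current_ft_force(): force on the tool from outside, world axes, zero at the start.
- current_torque(): the same for the moment, N m.
- current_width(): opening from 0.0 (shut) to 1.0 (fully open).
Only numpy, scipy, OpenCV 4.12 (cv2) and the standard library are available. Lean on these libraries where they do the work, as an engineer would, in place of code of your own. Each camera call takes 0.05 s, during which the arm holds its last target. There are 200 camera calls.

TASK

The black specimen is stuck in its recess in the green holder. Take the C-shaped ejector off its rubber mat, reach its pin in under the holder from the front, feel for the off-centre access hole and gently poke the specimen up until it stands about 10 mm proud, upright and still held in the recess; then draw the ejector out and stand it back upright in the middle of its mat. Never force the pin, do not touch the specimen with the gripper, and leave the jar, the steel block and the green specimen alone.

Things in the scene. Friction and masses are not known exactly. Their poses are not given: they have to be found in the camera images.
- holder: Fixed specimen holder: green plate 90 (x) x 120 (y) x 22 mm, top 95 mm above the bench, on two dark steel side walls 16 mm thick along its +y and -y edges (88 mm free between them). Open at the front (-x side) and at the back. Origin at bench height on the axis of the recess, which is in the middle of the plate; z up.
- seat (a point): Centre of the mouth of the recess, level with the holder's top face. The recess is a 31.6 mm round hole, 22 mm deep. Four spring plungers in its wall, 6 mm below the top, clamp the specimen: pushing it up takes about 4 to 12 N, and it stays at the height where it is left while its bottom is lower than the plungers (to about 15 mm proud).
- underside (a point): On the recess axis, at the underside of the aluminium floor that closes the recess, 65 mm above the bench. The floor is 8 mm thick. Its 11 mm round access hole is off-centre: the hole's centre lies 6 mm from this point, in a direction that differs each time: straight back (holder's +x) or anywhere up to 90 degrees to either side of that. It cannot be seen from above; feel for it.
- puck: The stuck specimen: black cylinder 30 mm in diameter, 21 mm high, about 50 g, with a small steel patch in its polished top. Origin at the centre of its underside, z up. At the start it rests on the recess floor (origin 73 mm above the bench), its top 1 mm below the holder's top face; 10 mm proud means origin 84 mm above the bench (6 to 14 mm proud will do).
- ejector: Loose C-shaped ejector, 0.2 kg, standing on its foot. Origin at the underside of the foot, on the axis of the pin; z up; the C opens towards +x. Foot: aluminium, 12 mm thick, 60 mm wide, x = -84 to +30 mm. Blue spine at x = -84 to -70. Blue upper arm, 30 mm wide, z = 120 to 132 mm, ending in a counterweight (x = 36 to 64, 50 mm wide, z = 108 to 132) so that it hangs level.
- grip (a point): In the orange handle, on the pin axis, 160 mm above the ejector's underside. The handle is an upright 26 x 26 mm square bar, 132 to 184 mm above the underside, exactly over the pin.
- foot (a point): Centre of the foot's underside, 27 mm behind the pin axis (ejector's -x).
- pin: Upright brass pin of the ejector, 8 mm in diameter, spring-cushioned. Origin at its lower end, 14 mm above the ejector's underside; its flat tip 30 mm higher, 44 mm above the ejector's underside. It sinks into the foot by 1 mm for each 3.5 N of push, 8 mm at most; more than 22 N on it counts as forcing.
- mat: Fixed black rubber mat, 180 (x) x 120 (y) x 3 mm, on which the ejector stands at the start. Origin at the centre of its underside.
- ref_block: Bystander: round steel reference block, 56 mm in diameter, 15 mm high. Origin at the centre of its underside.
- spare_puck: Bystander: green specimen, 30 mm in diameter, 21 mm high. Origin at the centre of its underside.
- jar: Bystander: amber glass jar with white cap, 44 mm in diameter, 65 mm high. Origin at the centre of its underside.
Mind the look-alikes: they are no part of the job. There is more than one size of the ejector; the one meant has the size given above.

How it is judged:
By the outcome, as a careful person would: the job done as asked, in the order asked, and still so for the second after the job is handed in, with the robot touching nothing.
It also fails if it takes over 67 s, if anything falls off the work surface, if the arm or the gripper's body presses on something with over 40 N, if the wrist force passes 120 N, or if a joint passes its speed limit or range.

## Working session

There is one attempt and no reset: what is moved stays moved. The work goes in short steps, each a Python script; the robot and the scene stay as the last script left them, time stands still between calls to the robot, and variables do not carry over. Pictures are saved under pics/ and viewed, about 8 in all and at most 12, crops included, and the job is handed in when it is done.

```bash
mkdir -p pics; ls; python3 - <<'E'
from station import *
import cv2,numpy as np
for c in("side","top"):
    im=capture(c); cv2.imwrite(f"pics/{c}0.png",im[:,:,::-1]); k=calibration(c)
    print(c,{a:np.round(b,4).tolist() for a,b in k.items()})
    for n in("holder","seat","puck","ejector","grip","foot","pin","mat","ref_block","spare_puck","jar"):
        print(n,[(round(d["score"],2),np.round(d["position"],1).tolist()) for d in place_of(c,n)[:3]])
print(current_t(),current_tool_rot(),current_ft_force(),tips_ahead)
E
```

```text
pics
side {'fx': 354.5528, 'fy': 354.5528, 'cx': 248.3866, 'cy': 194.8833, 'eye': [0.3007, 0.6006, 0.6063], 'attitude': [-0.1698, 0.8674, -0.4583, 0.0934]}
holder []
seat [(0.71, [211.6, 278.1])]
puck [(0.68, [214.5, 285.3])]
ejector [(0.96, [222.6, 194.7]), (0.86, [275.3, 209.2]), (0.69, [315.2, 185.1])]
grip [(0.84, [220.2, 163.4]), (0.74, [277.2, 156.5]), (0.55, [320.8, 151.0])]
foot [(0.78, [284.6, 208.3]), (0.67, [228.9, 197.1]), (0.56, [314.4, 184.7])]
pin [(0.58, [210.9, 284.2]), (0.53, [275.1, 203.1]), (0.49, [215.0, 307.6])]
mat [(0.96, [289.6, 209.3])]
ref_block [(0.78, [251.2, 249.4])]
spare_puck [(0.72, [279.4, 260.7])]
jar [(0.68, [205.4, 241.4])]
top {'fx': 393.6132, 'fy': 393.6132, 'cx': 254.9281, 'cy': 187.8469, 'eye': [0.4029, -0.0789, 1.0203], 'attitude': [-0.6915, 0.7147, -0.0771, 0.0718]}
holder [(0.67, [148.8, 220.1]), (0.32, [221.7, 214.8])]
seat [(0.87, [139.0, 212.2]), (0.7, [293.2, 216.2])]
puck [(0.5, [138.0, 208.4])]
ejector [(0.9, [291.8, 153.9]), (0.85, [365.8, 241.6]), (0.55, [297.2, 217.2])]
grip [(0.86, [301.9, 206.6]), (0.75, [379.4, 239.2]), (0.71, [300.6, 140.1])]
foot [(0.95, [291.0, 159.3]), (0.73, [360.8, 239.1]), (0.6, [298.6, 226.6])]
pin [(0.69, [217.0, 175.6])]
mat [(0.81, [296.9, 227.1])]
ref_block [(0.9, [221.5, 215.9]), (0.62, [141.5, 211.2])]
spare_puck [(0.65, [216.5, 249.1]), (0.2, [216.9, 171.7])]
jar [(0.56, [217.6, 172.1])]
1.2 [ 8.24764643e-01 -5.65476155e-01  2.84912709e-05  2.29955746e-05] [-0.75456561 -0.65447821  0.05504134] 0.022
```

```bash
python3 - <<'E'
import cv2
for c,(x0,y0,x1,y1) in dict(side=(150,110,370,340),top=(90,100,420,310)).items():
    im=cv2.imread(f"pics/{c}0.png")[y0:y1,x0:x1]; f=min(800/(x1-x0),600/(y1-y0)); cv2.imwrite(f"pics/{c}0c.png",cv2.resize(im,None,fx=f,fy=f,interpolation=3)); print(f)
E
```

```text
2.608695652173913
2.4242424242424243
```

View pics/side0c.png

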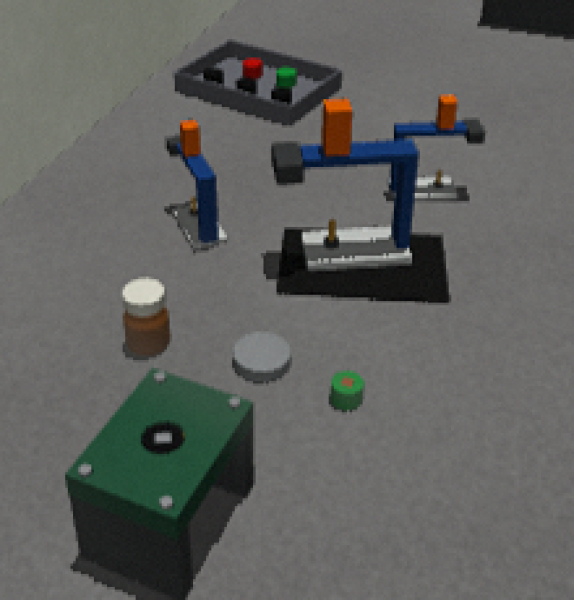

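View pics/top0c.png

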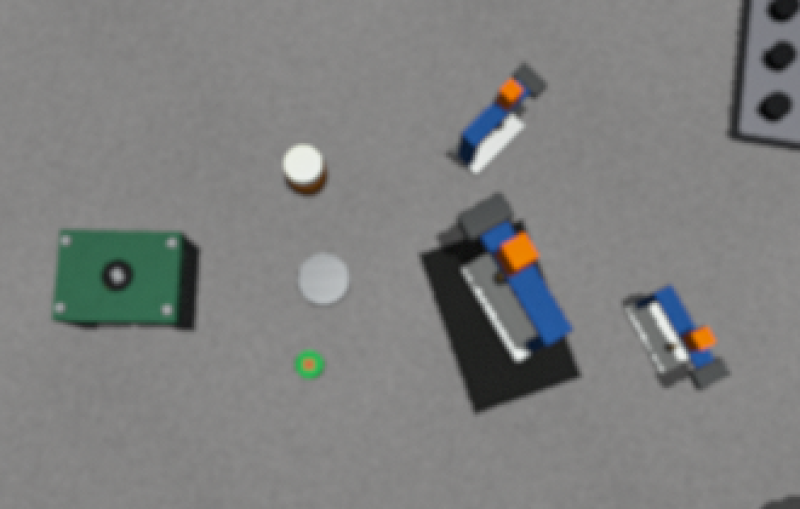

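Side view: the big ejector stands on the black mat, handle about (278,158), with two smaller look-alikes nearby. The holder is at (212,278) and opens toward -x. The top view agrees: ejector handle about (303,205), its C opening towards +x/+y, and the holder about (139,213).

```bash
cat > h.py <<'E'
from station import *
import cv2,numpy as np
from scipy.spatial.transform import Rotation as R
from scipy.optimize import least_squares
K={c:calibration(c) for c in("side","top")}
def proj(c,P):
    k=K[c]; q=(np.atleast_2d(P)-k["eye"])@R.from_quat(k["attitude"]).as_matrix()
    return np.c_[k["fx"]*q[:,0]/q[:,2]+k["cx"],k["fy"]*q[:,1]/q[:,2]+k["cy"]]
def tri(s,t):
    r=least_squares(lambda p:np.r_[(proj("side",p)[0]-s),(proj("top",p)[0]-t)],[.45,0,.1])
    return r.x,np.sqrt(2*r.cost)
def onplane(c,uv,z):
    k=K[c]; d=R.from_quat(k["attitude"]).as_matrix()@[(uv[0]-k["cx"])/k["fx"],(uv[1]-k["cy"])/k["fy"],1]
    e=np.array(k["eye"]); return e+d*(z-e[2])/d[2]
def world(o,yaw,P): return np.array(o)+np.atleast_2d(P)@R.from_euler("z",yaw).as_matrix().T
def orange(c,im):
    h=cv2.cvtColor(im,cv2.COLOR_RGB2HSV); m=cv2.inRange(h,(5,190,90),(16,255,255))
    n,l,s,ce=cv2.connectedComponentsWithStats(m); return [(int(s[i,4]),ce[i].round(1).tolist()) for i in range(1,n) if s[i,4]>15]
E
python3 - <<'E'
from h import *
p=np.round
T=lambda u:(90+u[0]/2.4242+0,100+u[1]/2.4242); S=lambda u:(150+u[0]/2.6087,110+u[1]/2.6087)
print("seat",tri((211.6,278.1),(139,212.2)))
print("grip",tri((277.2,156.5),(301.9,206.6)))
q=[]
for s,t in [((160,377),(172,242)),((234,402),(167,310)),((166,502),(59,308)),((85,470),(66,240))]:
    a=tri(S(s),T(t)); q.append(a[0]); print("screw",p(a[0],4),p(a[1],2))
q=np.array(q); print("mean",q.mean(0),"yaw", [np.degrees(np.arctan2(*(d[1::-1]))) for d in (q[0]-q[1],q[3]-q[2])],[np.degrees(np.arctan2(-d[0],d[1])) for d in (q[3]-q[0],q[2]-q[1])])
for c in K:
    im=cv2.imread(f"pics/{c}0.png")[:,:,::-1]; print(c,orange(c,np.ascontiguousarray(im)))
m=[onplane("top",T(u),.003) for u in [(474,411),(579,374),(421,255)]]
print("mat corners",p(m,4),"ctr",p((m[1]+m[2])/2,4),"lens",np.linalg.norm(m[0]-m[1]),np.linalg.norm(m[0]-m[2]),"yaw",np.degrees(np.arctan2(*(m[2]-m[0])[1::-1])))
m2=[onplane("side",S(u),.003) for u in [(448,300),(276,292),(443,235)]]
print("mat side",p(m2,4))
print("arm yaw pts",[p(onplane("top",T(u),.135),4) for u in [(570,327),(542,345),(501,249)]])
E
```

```text
seat (array([0.55101758, 0.18883464, 0.08859476]), np.float64(0.504502046909906))
grip (array([ 0.54293371, -0.189664  ,  0.16636899]), np.float64(1.9574137563044696))
screw [0.5785 0.1359 0.0939] 0.43
screw [0.5123 0.1397 0.0947] 0.08
screw [0.5174 0.2439 0.0957] 0.01
screw [0.5839 0.2399 0.0947] 0.33
mean [0.5480263  0.18985917 0.09474885] yaw [np.float64(-3.319314805123756), np.float64(-3.4454049065543635)] [np.float64(-2.9709747997844818), np.float64(-2.8110372964340713)]
side [(65, [321.3, 152.3]), (196, [279.1, 157.9]), (70, [222.8, 162.0])]
top [(51, [300.0, 137.8]), (100, [303.2, 203.5]), (46, [378.8, 239.2])]
mat corners [[ 0.4068 -0.1606  0.003 ]
 [ 0.4412 -0.2731  0.003 ]
 [ 0.5735 -0.1116  0.003 ]] ctr [ 0.5073 -0.1923  0.003 ] lens 0.11759186851012865 0.17379830125296047 yaw 16.390810922070234
mat side [[ 0.404  -0.1583  0.003 ]
 [ 0.573  -0.1046  0.003 ]
 [ 0.4351 -0.2712  0.003 ]]
arm yaw pts [array([ 0.4794, -0.2427,  0.135 ]), array([ 0.4637, -0.2157,  0.135 ]), array([ 0.5546, -0.1829,  0.135 ])]
```

```bash
cat >> h.py <<'E'
from scipy.optimize import minimize
def box(x0,x1,y0,y1,z0,z1): return np.array([[x,y,z] for x in(x0,x1) for y in(y0,y1) for z in(z0,z1)])/1e3
HANDLE=box(-13,13,-13,13,132,184);ARM=box(-84,36,-15,15,120,132);SPINE=box(-84,-70,-15,15,12,132);FOOT=box(-84,30,-30,30,0,12)
PLATE=box(-45,45,-60,60,73,95)
def mask(c,boxes,o,yaw,s=4):
    m=np.zeros((384*s,512*s),np.uint8)
    for b in boxes:
        hull=cv2.convexHull(((proj(c,world(o,yaw,b))+.5)*s).astype(np.float32))
        cv2.fillConvexPoly(m,np.round(hull*16).astype(np.int32),255,shift=4)
    return cv2.resize(m,(512,384),interpolation=cv2.INTER_AREA)/255.
def fit(ims,seg,boxes,x0,z,step=(.006,.006,.08)):
    """ims {cam:img}; seg(img)->mask; fits x,y,yaw"""
    obs={}
    for c,im in ims.items():
        m=seg(im); near=cv2.dilate((mask(c,boxes,[x0[0],x0[1],z],x0[2])>0).astype(np.uint8),np.ones((19,19)))
        obs[c]=(m>0)*near*1.
    f=lambda v:sum(np.abs(mask(c,boxes,[v[0],v[1],z],v[2])-cv2.GaussianBlur(obs[c],(0,0),.4)).sum() for c in ims)
    x0=np.array(x0); S=np.vstack([x0]+[x0+np.eye(3)[i]*step[i] for i in range(3)])
    r=minimize(f,x0,method="Nelder-Mead",options=dict(initial_simplex=S,xatol=1e-4,fatol=.05)); return r.x,r.fun,sum(o.sum() for o in obs.values())
hsv=lambda im:cv2.cvtColor(np.ascontiguousarray(im),cv2.COLOR_RGB2HSV)
seg_o=lambda im:cv2.inRange(hsv(im),(3,150,70),(18,255,255))
seg_b=lambda im:cv2.inRange(hsv(im),(105,120,30),(128,255,255))
seg_ej=lambda im:seg_o(im)|seg_b(im)
seg_g=lambda im:cv2.inRange(hsv(im),(65,90,25),(92,255,255))
E
python3 - <<'E'
from h import *
ims={c:cv2.imread(f"pics/{c}0.png")[:,:,::-1] for c in K}
for sub in(["side"],["top"],["side","top"]):
    i={c:ims[c] for c in sub}
    print(sub,"ej",fit(i,seg_ej,[HANDLE,ARM,SPINE],(.541,-.19,.35),.003))
    print("  handle",fit(i,seg_o,[HANDLE],(.541,-.19,.35),.003),"holder",fit(i,seg_g,[PLATE],(.548,.19,-.055),0))
E
```

```text
['side'] ej (array([ 0.54532829, -0.19400045,  0.47529192]), np.float64(262.7553356369201), np.float64(840.0))
  handle (array([ 0.54236752, -0.19221517,  0.3086653 ]), np.float64(32.15458733270567), np.float64(209.0)) holder (array([ 0.54829319,  0.19045425, -0.0405387 ]), np.float64(421.35186565334374), np.float64(2407.0))
['top'] ej (array([ 0.54528123, -0.19304143,  0.5031656 ]), np.float64(162.8720236626038), np.float64(719.0))
  handle (array([ 0.54744566, -0.19366349,  0.44616888]), np.float64(48.55775177009664), np.float64(173.0)) holder (array([ 0.54757292,  0.18887996, -0.05648914]), np.float64(355.44540228270733), np.float64(1701.0))
['side', 'top'] ej (array([ 0.54550206, -0.19307092,  0.49439942]), np.float64(427.9767154677817), np.float64(1559.0))
  handle (array([ 0.54406921, -0.19239223,  0.38335689]), np.float64(97.11208567491535), np.float64(382.0)) holder (array([ 0.5482194 ,  0.1901937 , -0.05208826]), np.float64(774.3214990386298), np.float64(4108.0))
```

```bash
cat >> h.py <<'E'
def overlay(ims,items,crops,out):
    """items: [(box,o,yaw,color)]"""
    t=[]
    for c,(x0,y0,x1,y1) in crops.items():
        f=4; im=cv2.resize(np.ascontiguousarray(ims[c][y0:y1,x0:x1,::-1]),None,fx=f,fy=f,interpolation=3)
        for b,o,yaw,col in items:
            p=((proj(c,world(o,yaw,b))+.5-[x0,y0])*f).astype(int)
            for i in range(8):
                for j in(1,2,4):
                    if not i&j: cv2.line(im,tuple(map(int,p[i])),tuple(map(int,p[i|j])),col,1)
        t.append(im)
    h=max(i.shape[0] for i in t); t=[cv2.copyMakeBorder(i,0,h-i.shape[0],0,0,0) for i in t]; im=np.hstack(t); s=min(1,800/im.shape[1],600/im.shape[0]); cv2.imwrite(out,cv2.resize(im,None,fx=s,fy=s,interpolation=cv2.INTER_AREA))
E
python3 - <<'E'
from h import *
ims={c:cv2.imread(f"pics/{c}0.png")[:,:,::-1] for c in K}
o=[.5450,-.1930,.003]; y=.48
overlay(ims,[(b,o,y,(0,255,255)) for b in(HANDLE,ARM,SPINE,FOOT)],dict(side=(245,140,345,230),top=(255,170,355,275)),"pics/ov1.png")
E
```

```text
(no output)
```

View pics/ov1.png

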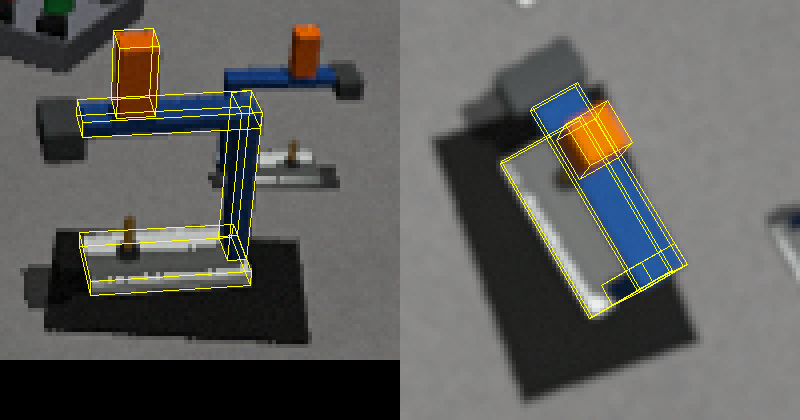

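```bash
cat >> h.py <<'E'
def quat(yaw): return (R.from_euler("z",yaw)*R.from_euler("x",np.pi)).as_quat()
GZ=.163  # TCP height above ejector underside (grip 160 + 3)
def st(m=""): print(m,"t",round(current_t(),2),"p",np.round(current_position(),4),"F",np.round(current_ft_force(),2),"M",np.round(current_torque(),2),"w",round(current_width(),3))
HO=np.array([.548,.190]);HY=-.052
EOFF=0.0
E
python3 - <<'E'
from h import *
for k in(0,np.pi,-np.pi):
    for nm,p,y in(("g",(.545,-.193,.27),.48),("f",(.455,.195,.27),HY),("h",(.548,.19,.2),HY),("m",(.532,-.18,.17),.29)):
        j=ik(p,quat(y+k)); print(nm,round(k,1),None if j is None else np.round(j,2))
movep([.545,-.193,.27],quat(.48)); st("above")
servo_line([.545,-.193,.003+GZ],max_speed=.12); st("down")
grip(0.0,60); st("grip")
servo_line([.545,-.193,.003+GZ+.05],max_speed=.08); st("lift")
for c in K: cv2.imwrite(f"pics/{c}1.png",capture(c)[:,:,::-1])
E
```

```text
g 0 [-0.4   0.04  1.26 -0.    1.85 -0.88]
f 0 [ 0.34 -0.19  1.47 -0.    1.86  0.39]
h 0 [ 0.28  0.03  1.39 -0.    1.72  0.33]
m 0 [-0.39 -0.01  1.48 -0.    1.67 -0.68]
g 3.1 [-0.4   0.04  1.26  0.    1.85  2.26]
f 3.1 None
h 3.1 None
m 3.1 [-0.39 -0.01  1.48  0.    1.67  2.46]
g -3.1 [-0.4   0.04  1.26  0.    1.85  2.26]
f -3.1 None
h -3.1 None
m -3.1 [-0.39 -0.01  1.48  0.    1.67  2.46]
above t 2.99 p [ 0.5447 -0.194   0.2699] F [-0.06 -1.05 -0.34] M [0.03 0.03 0.02] w 1.001
down t 4.01 p [ 0.5454 -0.1932  0.1672] F [-0.13 -0.73  0.54] M [ 0.08 -0.03 -0.04] w 0.997
grip t 4.58 p [ 0.5452 -0.193   0.1663] F [ 0.24 -0.16  1.62] M [-0.07  0.07 -0.  ] w 0.3
lift t 5.36 p [ 0.5449 -0.193   0.2156] F [-0.6   0.21 -2.45] M [-0.01 -0.02 -0.01] w 0.293
```

```bash
python3 - <<'E'
from h import *
H=lambda x,y,u:np.r_[world([*HO,0],HY,[x,y,0])[0][:2],u+GZ]
servo_line([.50,-.10,.115+GZ],max_speed=.2,rot=quat(.25)); st()
servo_line(H(-.10,0,.115),max_speed=.25,rot=quat(HY)); st("front high")
servo_line(H(-.10,0,.012),max_speed=.12); st("front low")
ims={c:capture(c) for c in K}
for c in K: cv2.imwrite(f"pics/{c}2.png",ims[c][:,:,::-1])
o=[*H(-.10,0,0)[:2],.012]
for sub in(["side"],["top"],["side","top"]): print(sub,fit({c:ims[c] for c in sub},seg_b,[ARM,SPINE],(o[0],o[1],HY),.012),np.round(o,4))
overlay(ims,[(b,o,HY,(0,255,255)) for b in(HANDLE,ARM,SPINE,FOOT)]+[(PLATE,[*HO,0],HY,(255,255,0))],dict(side=(175,210,300,370),top=(95,170,215,290)),"pics/ov2.png")
E
```

```text
t 6.21 p [ 0.5    -0.1003  0.2772] F [-0.17  0.66 -2.49] M [ 0.01 -0.01  0.02] w 0.299
front high t 7.56 p [0.4484 0.1944 0.2777] F [-0.12 -1.19 -1.84] M [0.02 0.01 0.04] w 0.298
front low t 8.57 p [0.4486 0.1953 0.1761] F [ 0.28  0.82 -1.33] M [-0.06  0.02 -0.01] w 0.295
['side'] (array([0.44835423, 0.1975467 , 0.00609745]), np.float64(456.23704941904157), np.float64(1279.0)) [0.4481 0.1952 0.012 ]
['top'] (array([ 0.44921343,  0.19582718, -0.03188158]), np.float64(447.5327707670335), np.float64(526.0)) [0.4481 0.1952 0.012 ]
['side', 'top'] (array([ 0.44840372,  0.1966486 , -0.01276356]), np.float64(917.5269798620177), np.float64(1805.0)) [0.4481 0.1952 0.012 ]
```

View pics/ov2.png

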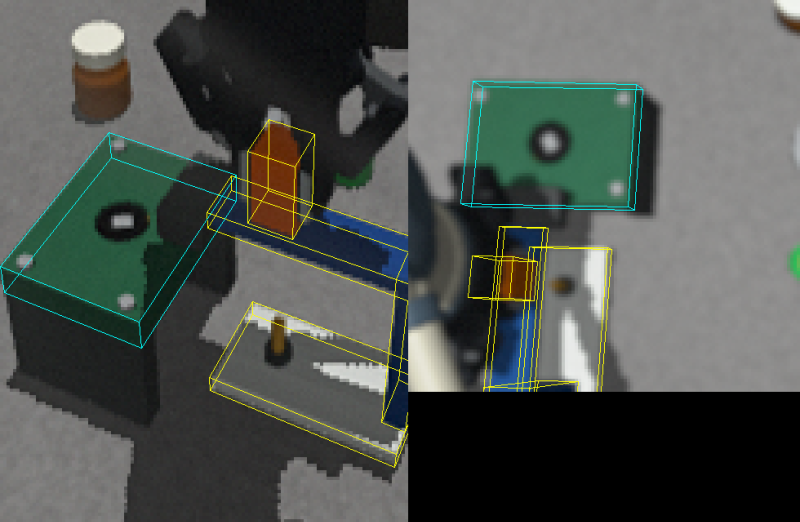

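```bash
cat >> h.py <<'E'
H=lambda x,y,u:np.r_[world([*HO,0],HY,[x,y,0])[0][:2],u+GZ]
U0=.018
def probe(x,y):
    servo_line(H(x,y,U0),max_speed=.03); 
    hit=servo_line(H(x,y,.0255),max_speed=.02,max_force=4)
    u=current_position()[2]-GZ; f=current_ft_force()
    print(f"probe {x*1e3:.1f} {y*1e3:.1f} hit {hit} u {u*1e3:.1f} F {np.round(f,1)} t {current_t():.2f}")
    if hit: servo_line(H(x,y,U0),max_speed=.04)
    return not hit
E
python3 - <<'E'
from h import *
servo_line(H(.006,0,.012),max_speed=.08); st("in")
for a in (0,20,40,60,80,-20,-40,-60,-80):
    a=np.radians(a)
    if probe(.006*np.cos(a),.006*np.sin(a)): break
    if current_t()>24: break
st()
E
```

```text
in t 10.14 p [0.5537 0.1898 0.1751] F [ 0.2  -0.29 -2.09] M [ 0.05  0.02 -0.01] w 0.298
probe 6.0 0.0 hit True u 21.9 F [ 1.   0.5 -4. ] t 10.84
probe 5.6 2.1 hit True u 21.9 F [ 1.5  0.5 -4.1] t 11.68
probe 4.6 3.9 hit True u 22.1 F [ 1.4  0.6 -4.6] t 12.53
probe 3.0 5.2 hit True u 22.0 F [ 1.4 -0.6 -4. ] t 13.38
probe 1.0 5.9 hit True u 21.8 F [ 1.9  0.9 -4.4] t 14.22
probe 5.6 -2.1 hit True u 21.8 F [ 1.4  1.  -4.6] t 15.27
probe 4.6 -3.9 hit True u 21.8 F [ 1.9  0.7 -5. ] t 16.11
probe 3.0 -5.2 hit True u 21.8 F [ 0.2  0.1 -4.8] t 16.95
probe 1.0 -5.9 hit True u 21.8 F [ 1.8  0.5 -5.9] t 17.79
 t 18.04 p [0.5484 0.184  0.1803] F [-0.33  0.81 -1.74] M [-0.06 -0.05 -0.01] w 0.298
```

```bash
python3 - <<'E'
from h import *
for k in(0,2):
  for c in K:
    im=cv2.imread(f"pics/{c}{k}.png")[:,:,::-1]; e=proj(c,[*HO,.095])[0]; hull=cv2.convexHull(np.round(proj(c,world([*HO,.0],HY,np.array([[a,b,.095] for a in(-.024,.024) for b in(-.024,.024)])))).astype(np.int32))
    roi=np.zeros((384,512),np.uint8); cv2.fillConvexPoly(roi,hull,255)
    m=roi&~cv2.inRange(hsv(im),(60,80,0),(95,255,255)); n,l,s,ce=cv2.connectedComponentsWithStats(m); i=1+np.argmax(s[1:,4]); 
    pts=cv2.findContours((l==i).astype(np.uint8),0,1)[0][0]; (cx,cy),ax,_=cv2.fitEllipse(cv2.convexHull(pts)) 
    print(k,c,s[i,4],ce[i],"hull ell",(cx,cy),np.round(ax,1),"->",np.round(onplane(c,ce[i],.0945)[:2],4),np.round(onplane(c,(cx,cy),.0945)[:2],4))
for z,n,x0 in((.003,0,(.545,-.193,.48)),(.053,1,(.545,-.193,.48))):
    ims={c:cv2.imread(f"pics/{c}{n}.png")[:,:,::-1] for c in K}
    for sub in(["side"],["top"]): print(n,sub,fit({c:ims[c] for c in sub},seg_b,[ARM,SPINE],x0,z))
E
```

```text
0 side 136 [212.19117647 277.55147059] hull ell (212.26744079589844, 277.47216796875) [10.7 15.6] -> [0.5471 0.1918] [0.5471 0.1916]
0 top 99 [137.83838384 213.27272727] hull ell (137.77188110351562, 213.40386962890625) [10.5 11.4] -> [0.5485 0.1901] [0.5482 0.1903]
2 side 137 [212.13868613 277.5620438 ] hull ell (212.14723205566406, 277.50311279296875) [10.6 15.6] -> [0.5472 0.1919] [0.5473 0.1917]
2 top 101 [137.83168317 213.26732673] hull ell (137.74301147460938, 213.3685760498047) [10.4 12. ] -> [0.5485 0.1901] [0.5483 0.1903]
0 ['side'] (array([ 0.54595886, -0.19328766,  0.47985324]), np.float64(262.822428612146), np.float64(623.0))
0 ['top'] (array([ 0.54497246, -0.19304198,  0.5042135 ]), np.float64(278.81785133340213), np.float64(546.0))
1 ['side'] (array([ 0.54408288, -0.18931204,  0.52874562]), np.float64(229.4507349417484), np.float64(646.0))
1 ['top'] (array([ 0.54237006, -0.19104943,  0.51601946]), np.float64(515.4650600277052), np.float64(382.0))
```

```bash
cat > search.py <<'E'
from h import *
import h,json,sys
h.U0=.0195
rng=np.random.default_rng(1); N=60000
off=rng.normal([.9,.7],[1.3,1.3],(N,2)); th=rng.uniform(-np.pi/2,np.pi/2,N)
hole=6*np.c_[np.cos(th),np.sin(th)]-off        # hole centre in commanded coordinates (mm)
a=np.radians([0,20,40,60,80,-20,-40,-60,-80]); done=(6*np.c_[np.cos(a),np.sin(a)]).tolist()
w=np.ones(N)
def upd(p):
    d=np.linalg.norm(hole-p,axis=1); w[:]*=np.clip((d-1.0)/.8,.03,1)   # soft miss likelihood
for p in done: upd(p)
g=np.array([[x,y] for x in np.arange(-3,10,.4) for y in np.arange(-9,9,.4)])
sub=slice(0,12000)
def best():
    s=[(w[sub]*(np.linalg.norm(hole[sub]-p,axis=1)<1.2)).sum() for p in g]/w[sub].sum(); cur=(current_position()[:2]-HO)*1e3
    i=np.argmax(s-.002*np.linalg.norm(g-cur,axis=1)); return g[i],s[i]
n=0
while current_t()<float(sys.argv[1]):
    p,s=best(); 
    if probe(*(p*1e-3)): json.dump(p.tolist(),open("found.json","w")); print("FOUND",p); break
    upd(p); n+=1
st()
E
python3 search.py 33
```

```text
probe 3.4 1.8 hit True u 21.7 F [ 1.2  0.5 -4.7] t 18.75
probe 1.4 3.4 hit True u 21.7 F [ 1.4 -0.3 -5.1] t 19.53
probe 3.8 -0.6 hit True u 21.7 F [ 1.2  0.9 -4.4] t 20.38
probe 3.0 -2.6 hit True u 21.6 F [ 1.3  0.2 -4.3] t 21.16
probe -0.2 -7.4 hit True u 21.5 F [ 0.8  0.2 -4.7] t 22.02
probe -0.6 5.0 hit True u 21.6 F [ 1.2 -0.  -4.5] t 23.12
probe 2.6 -7.4 hit True u 21.4 F [ 1.3 -0.2 -4.3] t 24.23
probe 1.0 -4.2 hit True u 21.4 F [ 2.2 -0.5 -4.2] t 25.02
probe 5.0 -6.2 hit True u 21.4 F [ 2.2  0.  -3.6] t 25.84
probe -1.4 -5.8 hit True u 21.4 F [ 1.9  0.7 -4.9] t 26.73
probe 6.2 -3.8 hit True u 21.3 F [ 1.5  0.7 -4.5] t 27.67
probe 7.4 -1.4 hit True u 21.3 F [ 0.8  0.5 -5.8] t 28.44
probe -1.4 7.0 hit True u 21.1 F [ 1.2  0.7 -4.1] t 29.52
probe -0.6 3.0 hit True u 21.1 F [ 1.1  0.8 -4.7] t 30.32
probe 2.6 3.0 hit True u 21.0 F [ 1.4  0.2 -4. ] t 31.09
probe 2.2 0.6 hit True u 21.0 F [ 1.4  0.6 -5.1] t 31.86
probe 2.2 7.4 hit True u 21.0 F [ 2.3  0.5 -4.4] t 32.75
 t 33.0 p [0.5504 0.1972 0.182 ] F [-0.42  0.33 -2.5 ] M [ 0.01 -0.1   0.01] w 0.298
```

```bash
python3 - <<'E'
from h import *
servo_line(H(.006,0,.0185),max_speed=.05); st()
ims={c:capture(c) for c in K}
for c in K: cv2.imwrite(f"pics/{c}3.png",ims[c][:,:,::-1])
P=current_position(); o=[P[0],P[1],P[2]-GZ]
for sub in(["side"],["top"]): print(sub,fit({c:ims[c] for c in sub},seg_b,[ARM,SPINE],(o[0],o[1],HY),o[2]),np.round(o,4))
overlay(ims,[(b,o,HY,(0,255,255)) for b in(HANDLE,ARM,SPINE,box(36,64,-25,25,108,132))]+[(PLATE,[*HO,0],HY,(255,255,0))],dict(side=(175,200,290,350),top=(95,170,200,270)),"pics/ov3.png")
E
```

```text
t 33.32 p [0.5541 0.1892 0.1814] F [-0.26  0.37 -2.33] M [ 0.05 -0.03  0.04] w 0.297
['side'] (array([0.54470598, 0.18879392, 0.04735329]), np.float64(570.49170443581), np.float64(1211.0)) [0.554  0.1896 0.0185]
['top'] (array([ 0.54264704,  0.18713819, -0.04281967]), np.float64(542.3326963510217), np.float64(456.0)) [0.554  0.1896 0.0185]
```

View pics/ov3.png

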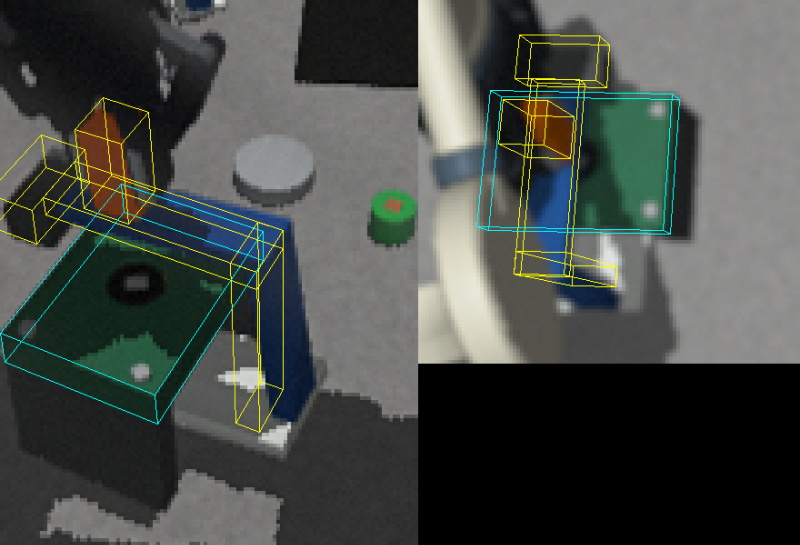

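```bash
python3 - <<'E'
import cv2,numpy as np
a=cv2.imread("pics/side3.png")[205:335,175:275]; b=cv2.imread("pics/top3.png")[170:266,110:185]
a=cv2.resize(a,None,fx=4.5,fy=4.5,interpolation=3); b=cv2.resize(b,None,fx=4.5,fy=4.5,interpolation=3)
b=cv2.copyMakeBorder(b,0,a.shape[0]-b.shape[0],0,0,0); im=np.hstack([a,b]); im=np.clip(im*1.6,0,255).astype(np.uint8); print(im.shape); cv2.imwrite("pics/z3.png",im)
E
```

```text
(585, 788, 3)
```

View pics/z3.png

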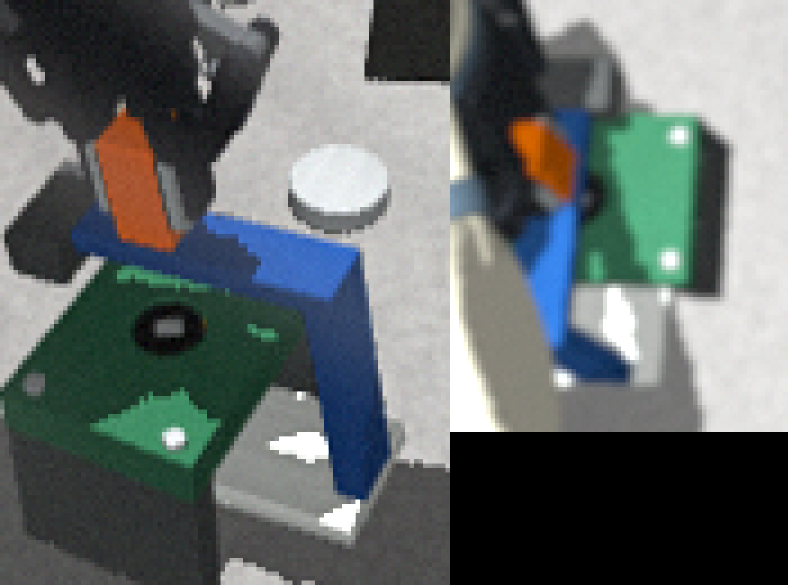

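```bash
cat > pose6.py <<'E'
from h import *
def pose6(sk,tk,x0,quiet=False):
    M=np.array([k[0] for k in sk+tk])/1e3; s=np.array([k[1] for k in sk]); t=np.array([k[1] for k in tk]).reshape(-1,2)
    def W(v): return v[:3]+M@R.from_euler("ZYX",v[3:]).as_matrix().T
    f=lambda v:np.r_[(proj("side",W(v)[:len(sk)])-s).ravel(),(proj("top",W(v)[len(sk):])-t).ravel()]
    r=least_squares(f,x0,loss="soft_l1",x_scale=[.01]*3+[.1]*3); print("pos",np.round(r.x[:3],4),"yaw pitch roll deg",np.round(np.degrees(r.x[3:]),1)); print(np.round(f(r.x).reshape(-1,2),1).tolist()); return r.x
E
python3 - <<'E'
from pose6 import *
S=lambda u,v:(175+u/4.5-.4,205+v/4.5-.4); T=lambda u,v:(110+(u-450)/4.5-.4,170+v/4.5-.4)
sk=[((-84,15,132),S(332,298)),((-84,-15,132),S(360,252)),((-70,15,12),S(335,493)),((-84,15,12),S(367,500)),((-84,-15,12),S(390,457)),((-84,30,0),S(355,544)),((-84,30,12),S(355,530)),((-84,-30,12),S(403,425)),((36,15,120),S(75,248))]
tk=[((-84,-15,132),T(567,346)),((-84,-30,12),T(660,383)),((-84,-15,12),T(630,380))]
P=current_position()
x=pose6(sk,tk,[P[0],P[1],P[2]-GZ,HY,0,0])
m=R.from_euler("ZYX",x[3:]).as_matrix()
for n,q in(("grip",(0,0,.16)),("tip",(0,0,.044))): print(n,x[:3]+m@q)
print(P)
E
```

```text
pos [0.5353 0.1839 0.0172] yaw pitch roll deg [-2.4  6.2 -1.3]
[[-0.1, -0.1], [0.7, -1.5], [-0.3, 0.1], [-0.7, 0.6], [0.3, -1.9], [-0.6, 1.2], [-1.3, 0.2], [0.4, -0.5], [-0.1, 1.0], [-0.1, 0.2], [0.2, 0.4], [0.8, 1.0]]
grip [0.55257194 0.18674428 0.17627866]
tip [0.540039   0.18466591 0.06097643]
[0.55401919 0.18955421 0.18147147]
```

```bash
python3 - <<'E'
from h import *
q=R.from_quat(current_tool_rot()); d=(q*R.from_quat(quat(HY)).inv()).as_rotvec(); print("tool rot err deg",np.degrees(d)); st()
print(np.round(current_qpos(),3), np.round(ik(H(.006,0,.0185),quat(HY)),3))
E
```

```text
tool rot err deg [-1.84221902  6.36894752 -0.0315228 ]
 t 33.42 p [0.554  0.1896 0.1815] F [ 0.09  0.43 -1.87] M [ 0.04 -0.13 -0.02] w 0.293
[ 2.720e-01  1.490e-01  1.299e+00 -1.000e-03  1.810e+00  3.240e-01] [ 0.272  0.05   1.401 -0.     1.691  0.324]
```

The tool orientation had drifted by 6° because `rot=None` keeps the orientation at each force stop. The grasp itself is fine. I'll pass `rot` explicitly and correct the earlier probe positions for the drift.

```bash
sed -i 's/servo_line(H(x,y,U0),max_speed=.03)/servo_line(H(x,y,U0),max_speed=.04,rot=quat(HY))/; s/max_speed=.02,max_force=4)/max_speed=.02,max_force=4,rot=quat(HY))/; s/servo_line(H(x,y,U0),max_speed=.04)$/servo_line(H(x,y,U0),max_speed=.05,rot=quat(HY))/' h.py; grep -n "servo_line" h.py
python3 - <<'E'
s=open("search.py").read()
s=s.replace("[.9,.7],[1.3,1.3]","[.5,.3],[1.0,1.0]")
i=s.index("w=np.ones(N)")
s=s[:i]+"""done+=[[3.4,1.8],[1.4,3.4],[3.8,-.6],[3,-2.6],[-.2,-7.4],[-.6,5],[2.6,-7.4],[1,-4.2],[5,-6.2],[-1.4,-5.8],[6.2,-3.8],[7.4,-1.4],[-1.4,7],[-.6,3],[2.6,3],[2.2,.6],[2.2,7.4]]
n=np.arange(26)[:,None]; done=np.array(done)+n*np.array([-.51,-.147]); wk=np.clip(1-n[:,0]/12,.2,1)
"""+s[i:]
s=s.replace("for p in done: upd(p)","""for p,k in zip(done,wk):
    d=np.linalg.norm(hole-p,axis=1); w*=1-k*(1-np.clip((d-.8)/.8,.05,1))
servo_line(H(.006,0,.013),max_speed=.05,rot=quat(HY))
print("rot err",np.degrees((R.from_quat(current_tool_rot())*R.from_quat(quat(HY)).inv()).magnitude()))""")
s=s.replace("st()\n",'st(); print("rot err",np.degrees((R.from_quat(current_tool_rot())*R.from_quat(quat(HY)).inv()).magnitude()))\n')
open("search.py","w").write(s)
E
python3 search.py 46
```

```text
63:    servo_line(H(x,y,U0),max_speed=.04,rot=quat(HY)); 
64:    hit=servo_line(H(x,y,.0255),max_speed=.02,max_force=4,rot=quat(HY))
67:    if hit: servo_line(H(x,y,U0),max_speed=.05,rot=quat(HY))
rot err 6.630102349051581
rot err 0.12434700144387914
probe 5.0 -2.6 hit True u 21.8 F [ 1.8  0.2 -3.8] t 34.30
probe 3.4 -5.0 hit True u 21.9 F [ 2.3  0.2 -3.5] t 35.09
probe 1.4 -6.2 hit True u 21.9 F [ 1.5  0.5 -4.6] t 35.88
probe 2.6 5.4 hit False u 25.9 F [ 0.3 -0.7 -2.1] t 37.02
FOUND [2.6 5.4]
 t 37.02 p [0.551  0.1952 0.1889] F [ 0.34 -0.68 -2.1 ] M [ 0.02 -0.06 -0.02] w 0.296
rot err 0.03484844290852353
```

```bash
python3 - <<'E'
from h import *
x,y=.0026,.0054
for u in (30,35,39,41.5):
    hit=servo_line(H(x,y,u/1e3),max_speed=.02,max_force=15,rot=quat(HY)); uu=(current_position()[2]-GZ)*1e3; F=current_ft_force(); c=max(0,(-2-F[2])/3.5)
    print(u,hit,"u",round(uu,2),"F",np.round(F,1),"puck z",round(uu+44-.2-c,1),"t",round(current_t(),2))
    if hit: break
im={c:capture(c) for c in K}
for c in K: cv2.imwrite(f"pics/{c}4.png",im[c][:,:,::-1])
E
```

```text
30 False u 29.7 F [-0.6  0.3 -3.6] puck z 73.0 t 37.4
35 False u 34.13 F [ 0.8  1.6 -9.5] puck z 75.8 t 37.8
39 False u 38.94 F [ -0.2   2.1 -10.2] puck z 80.4 t 38.15
41.5 False u 41.83 F [ -1.1   2.2 -10.5] puck z 83.2 t 38.42
```

```bash
python3 - <<'E'
from h import *
x,y=.0026,.0054; q=quat(HY)
hit=servo_line(H(x,y,.0427),max_speed=.015,max_force=15,rot=q); st(hit)
servo_line(H(x,y,.013),max_speed=.05,rot=q); st("down")
servo_line(H(-.115,0,.013),max_speed=.12,rot=q); st("out")
im={c:capture(c) for c in K}
for c in K: cv2.imwrite(f"pics/{c}5.png",im[c][:,:,::-1])
PK=lambda z:box(-15,15,-15,15,0,21)+[0,0,z]
a=np.linspace(0,2*np.pi,48); cyl=np.r_[np.c_[.015*np.cos(a),.015*np.sin(a),0*a],np.c_[.015*np.cos(a),.015*np.sin(a),0*a+.021]]
f=5; x0,y0=170,235; pic=cv2.resize(np.ascontiguousarray(im["side"][y0:345,x0:270,::-1]),None,fx=f,fy=f,interpolation=3)
t=np.c_[.015*np.cos(a),.015*np.sin(a),0*a]
for z,col in((.105,(0,255,255)),(.095,(255,255,0))):
    p=((proj("side",t+[.5475,.191,z])+.5-[x0,y0])*f).astype(np.int32); cv2.polylines(pic,[p],True,col,1)
cv2.imwrite("pics/puck5.png",pic)
E
```

```text
False t 38.77 p [0.5509 0.1952 0.2056] F [ -0.5    1.87 -10.37] M [0.56 0.05 0.01] w 0.295
down t 39.52 p [0.551  0.1952 0.1763] F [ 0.12 -1.09 -1.96] M [0.01 0.02 0.01] w 0.297
out t 40.65 p [0.4335 0.196  0.176 ] F [ 0.04 -0.04 -2.41] M [-0.    0.01  0.06] w 0.297
```

View pics/puck5.png

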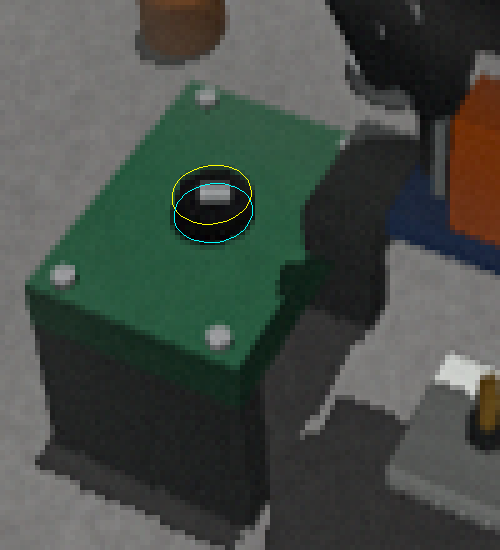

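The puck's top lies on the yellow ring I drew for 10 mm proud (patch at crop (214,192)), and it stands level in the recess. Next I measure the now-empty mat from the same frames.

```bash
python3 - <<'E'
from h import *
ims={c:cv2.imread(f"pics/{c}5.png")[:,:,::-1] for c in K}
MAT=box(-90,90,-60,60,0,3); seg=lambda im:cv2.inRange(hsv(im),(0,0,0),(179,255,48))
for s in(["side"],["top"],["side","top"]): print(s,fit({c:ims[c] for c in s},seg,[MAT],(.506,-.190,.29),0))
o=[.506,-.19,0]
overlay(ims,[(MAT,o,.29,(0,255,255))],dict(side=(240,180,335,235),top=(255,190,340,280)),"pics/mat5.png")
print(ik([.532,-.182,.17],quat(.29)) is not None)
E
```

```text
['side'] (array([ 0.52008455, -0.16543054,  0.60010413]), np.float64(933.9053950042116), np.float64(2635.0))
['top'] (array([ 0.50971065, -0.19028627,  0.31782922]), np.float64(350.3401371195473), np.float64(2905.0))
['side', 'top'] (array([ 0.50934176, -0.18728596,  0.32062651]), np.float64(1546.0856363984067), np.float64(5540.0))
True
```

View pics/mat5.png

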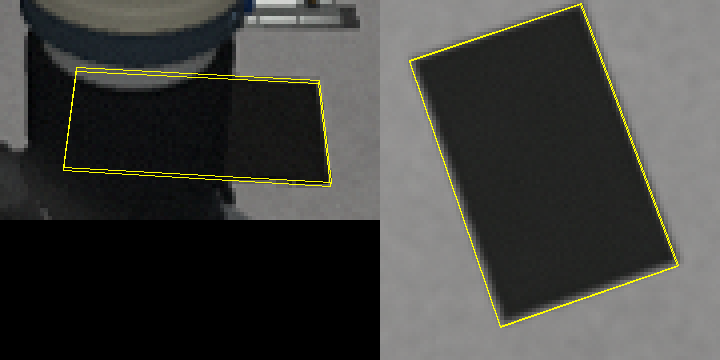

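```bash
python3 - <<'E'
from h import *
y=.30; P=np.array([.5075,-.1905])+.027*np.array([np.cos(y),np.sin(y)]); q=quat(y)
A=lambda u:[*P,u+GZ]
servo_line(H(-.115,0,.115),max_speed=.15,rot=quat(HY)); st()
servo_line([.50,-.10,.115+GZ],max_speed=.22,rot=quat(.2)); st()
servo_line(A(.06),max_speed=.12,rot=q); st()
servo_line(A(.007),max_speed=.07,rot=q); pause(.2); st()
hit=servo_line(A(.0005),max_speed=.015,max_force=3,rot=q); st(hit)
grip(1.0); pause(.2); st("open")
servo_line(A(.13),max_speed=.12,rot=q); st("up")
ims={c:capture(c) for c in K}
for c in K: cv2.imwrite(f"pics/{c}6.png",ims[c][:,:,::-1])
MAT=box(-90,90,-60,60,0,3)
overlay(ims,[(b,[*P,.003],y,(0,255,255)) for b in(ARM,SPINE,FOOT)]+[(MAT,[.5075,-.1905,0],.305,(255,255,0))],dict(side=(170,150,345,330),top=(90,170,350,280)),"pics/ov6.png")
E
```

```text
t 41.58 p [0.433  0.1959 0.2769] F [-0.12 -0.87 -2.46] M [ 0.02 -0.01 -0.02] w 0.293
 t 43.12 p [ 0.4999 -0.0993  0.278 ] F [-0.37 -0.08 -1.66] M [-0.02  0.03 -0.05] w 0.297
 t 44.14 p [ 0.5334 -0.1821  0.2237] F [-0.32 -0.57 -2.43] M [ 0.02 -0.01 -0.03] w 0.295
 t 45.25 p [ 0.5336 -0.1826  0.1707] F [-0.64  0.27 -2.11] M [ 0.01 -0.   -0.05] w 0.297
True t 45.6 p [ 0.5336 -0.1825  0.1663] F [ 1.31 -0.16  5.49] M [-0.01  0.21  0.01] w 0.294
open t 46.42 p [ 0.5331 -0.1823  0.1648] F [-0.09  0.02  1.07] M [-0.01  0.01  0.01] w 1.002
up t 47.63 p [ 0.5331 -0.1824  0.2919] F [ 0.54 -0.   -0.77] M [-0.02  0.03  0.06] w 1.002
```

View pics/ov6.png

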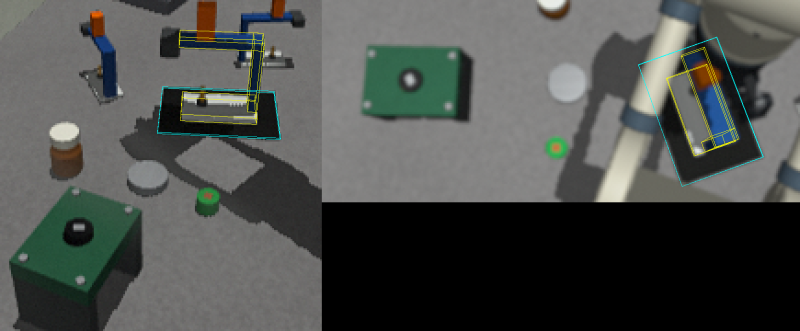

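The ejector stands upright in the middle of its mat (side view at about (220,105), on the model outline). The puck is proud, the bystanders are where they were, and the gripper is clear. I'm handing the job in.

```bash
python3 -c "
from station import *
pause(.3); job_done(); print(current_t())"
```

```text
the job is handed in; nothing more can be done
the job is handed in; nothing more can be done
```

I took the large ejector off its mat and found the access hole about 2.6 mm back and 5.4 mm to +y of the recess axis. I pushed the specimen up with about 8 N on the pin. I then drew the ejector out, stood it back on its mat, and handed the job in at about 48 s.

**Last checks:**
- **Specimen:** it looks level and about 10 mm proud. The pin travel gave its underside at about 83–84 mm, and the side picture agrees.
- **Ejector:** upright and in the middle of the mat to within about 2–3 mm by the overlays. The mat fits from the two cameras disagreed because the arm blocked the side view, so I relied mostly on the top view.
- **Bystanders:** the jar, steel block and green specimen look unmoved.
- **Forces:** all wrist readings stayed below about 11 N.

**One thing went wrong:** the first 26 probes for the hole failed. The tool tilted by up to about 6.6° because each force stop let its orientation drift. I spotted it in the pictures, straightened the tool, and found the hole four probes later. Those probes pressed only about 2–4 N on the floor.

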